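# Hold an oil flask down in the sprung ring of a filling stand

### The job

Take the amber oil flask with the blue cap and set it upright in the orange sprung ring of the blue filling stand, then let go so that it stands there by itself without the spring giving. Then press the flask straight down, without slamming it, until the ring is fully down against its stop, and finish while holding it down there; push on the flask and not on the stand, and leave the green flask and the other things on the bench where they are.

Things in the scene. Friction and masses are not known exactly. Their poses are not given: they have to be found in the camera images.
- amber_flask: round oil flask standing upright: ball of amber glass, 68 mm in diameter (centre 38 mm above the underside) on a brass foot 36 mm in diameter, which shows below the ball; neck 24 mm in diameter; blue round cap 32 mm in diameter, from 84 to 112 mm above the underside, 112 mm being the very top. The flask to handle, 0.2 to 0.35 kg, weighted low so that it stays upright in the ring. Origin at the centre of the foot's underside, z up along the neck.
- amber_flask_ball (a point): centre of the amber flask's ball, 38 mm above its underside on its axis
- green_flask: round oil flask standing upright: ball of green glass, 68 mm in diameter (centre 38 mm above the underside) on a brass foot 36 mm in diameter, which shows below the ball; neck 24 mm in diameter; white round cap 32 mm in diameter, from 84 to 112 mm above the underside, 112 mm being the very top. A bystander to leave alone, same size as the amber one. Origin at the centre of the foot's underside, z up along the neck.
- cradle: filling stand fixed to the bench: blue square base plate 150 x 150 x 14 mm with a small brass pin in its middle, and three upright steel guide posts (tops 84 mm above the bench, 56 mm from the axis) with springs, which carry the orange ring. Origin at the centre of the base's underside, z up; yaw varies.
- ring_centre (a point): centre of the orange ring (moves with it), 72 mm above the bench when up. The ring is a round bar 8 mm thick bent to a circle, 52 mm inside and 68 mm outside diameter, open through the middle, lying level. The flask's foot goes through it and the ball rests on it, the ball's centre then 24 mm above this point (so the flask's underside is 58 mm above the bench and its cap's top 170 mm). The ball centres itself in the ring.
- cradle_ring (a joint): how far the ring is pressed down, m: 0 = up (as it starts), 0.018 = fully down on its hard stop. Springs push it up: the flask's own weight does not move it; beyond that weight a push of roughly 1 to 3 N starts it and 8 to 10 N brings it to the stop (0.4 N per mm). It comes up again if let go.
- screwdriver: bystander: screwdriver lying on the bench, about 200 mm long. Origin at its underside.
- tape_roll: bystander: blue roll of tape lying flat, 96 mm across, 25 mm high. Origin at its underside.
- spray_can: bystander: spray can with a green label, 64 mm across, 150 mm tall. Origin at its underside.
- screw_jar: bystander: glass jar with a yellow lid, 70 mm across, 85 mm tall. Origin at its underside.
- mug: bystander: blue mug, 80 mm across, 90 mm tall. Origin at its underside.
- wrench: bystander: steel wrench lying on the bench, about 200 mm long. Origin at its underside.

How it is judged:
On the way, in this order (a step that is already met when the one before it is completed fails the run):
1. the amber flask stands upright in the raised ring by itself, let go (horizontal distance between amber_flask_ball and ring_centre below 0.006 m and z of amber_flask_ball in the frame of ring_centre between 0.019 and 0.029 m and angle between amber_flask's own z axis and vertical below 0.2 rad and contact force between each of the fingers, the arm and amber_flask below 0.3 N and contact force between each of the fingers, the arm and cradle below 0.3 N and value of joint cradle_ring below 0.004 m and contact force between amber_flask and cradle above 1 N and linear speed of amber_flask below 0.03 m/s), for 0.3 s.
2. the robot pushes the flask down until the ring is on its stop (horizontal distance between amber_flask_ball and ring_centre below 0.006 m and z of amber_flask_ball in the frame of ring_centre between 0.019 and 0.029 m and angle between amber_flask's own z axis and vertical below 0.2 rad and value of joint cradle_ring above 0.0155 m and contact force between any of the fingers, the arm and amber_flask above 3 N and contact force between amber_flask and cradle above 5 N and contact force between each of the fingers, the arm and cradle below 0.3 N), for 0.3 s.
At the end, for the whole second after the job is handed in: The robot pushes on the amber flask (over 3 N; flask on stand over 5 N), not touching the stand, and so holds the ring 15.5 mm or more down of 18; ball centre within 6 mm of the ring axis and 19 to 29 mm above the ring centre, upright within 0.2 rad, at rest (all of step 2 and linear speed of amber_flask below 0.02 m/s); the arm keeps its last pose, push and grip.
It fails at once if the flask is slammed on the stand (over 60 N) (contact force between amber_flask and cradle above 60 N).
It fails at once if the green flask is moved (over 20 mm) (distance of green_flask from where it was at the start of the episode above 0.02 m).
It fails at once if a bystander is moved (over 30 mm) (distance of any of screwdriver, tape_roll, spray_can, screw_jar, mug, wrench from where it was at the start of the episode above 0.03 m).
It also fails if it takes over 43 s, if anything falls off the work surface, if the arm or the gripper's body presses on something with over 40 N, if the wrist force passes 120 N, or if a joint passes its speed limit or range.

### The arm

A 6-joint arm with a two-finger parallel gripper is mounted at the origin on the work surface. World frame = base frame: x ahead of the robot, y to its left, z up, the work surface at z = 0. Lengths are in m, angles in rad, forces in N, time in s.
With the tool pointing down it reaches from about 0.375 to 0.9 m from the base axis. Payload 3.1 kg.
Tool frame: the origin (TCP) lies midway between the tips of the shut fingers; the grasp point (between the pads) lies 19 mm behind it (manip.grasp_offset is the distance from the TCP to the grasp point, in m); z points along the fingers, y is the line along which they close (so a half turn about z gives the same grasp; the last joint's range is limited). The gripper opens to 85 mm and grips with 20 to 120 N. Pads are 22 mm wide; open, the fingers measure 114 mm over their backs; the gripper's body (76 mm by 85 mm) begins 54 mm behind the grasp point. The pads swing forward as they close: fully open they stand 13 mm farther back than shut.
Start: joints at [0.927, 0.527, 1.433, -0, 1.181, -0.178], TCP at [0.28, 0.559, 0.231] pointing down, gripper open.
Joint ranges: [-3.08, 3.08], [-0.75, 2.2], [0.22, 2.44], [-1.43, 4.57], [0, 2.65], [-2.85, 2.85]. Speed limits (rad/s): [2.79, 2.79, 3.14, 3.14, 3.14, 3.14].

### API

Orientations are given as a unit quaternion [x, y, z, w].
In Python, from station import sensors, cams, order, manip gives the robot as it stands.
- The arm moves only by the tool move_arm, never from a script. Its argument "targets" is a list of rows, each an object of numbers: "dx", "dy", "dz": the shift along the world's x, y, z normalised to -1 to 1, where 1 is 25 mm; "rx", "ry", "rz": the turn, a rotation vector about the world's x, y, z normalised to -1 to 1, where 1 is 30 degrees. A call has exactly 10 rows; each row shifts and turns the commanded pose from where the row before left it; what a row does not reach is not made up. A row lasts 1/8 s, in which the tool goes at most 62.5 mm and 10.7 degrees, less where a joint would pass 70% of its speed; a pose out of reach is approached as far as the arm can. A call with a number of a shift or a turn outside -1 to 1 is refused whole. A call with a gripper value outside its range is refused whole. "claw" is the opening in per cent of the stroke, from 0 (shut) to 100 (fully open), set as the call begins (left out, the last holds). The fingers move at their own pace and stop on an object; "newtons" is the grip in N (left out, the last holds). Time passes only in rows, so rows that do not move let the fingers close, or fill a call up. It gives the time, the measured TCP pose, the force, the opening and the grip force at its end, in the units of the state.
- sensors.sense(): the state, without advancing time (a new reading comes with each control period).
- cams.snapshot(name): name is "side" or "top" or "wrist"; returns the picture (384x512x3 uint8, red, green, blue); there is no depth.
- cams.camera_model(name): a dict with "fx", "fy", "cx", "cy" (pixels), "extrinsics" (4x4, takes a point from world to camera coordinates). Camera axes: x right, y down, z forward; pixel columns grow to the right and rows downward; lengths in m; the calibration is good to about 2 mm. A picture is of the moment at which its call begins: read the wrist's pose just before it. camera_model takes no time and is no camera call; for the wrist camera it gives the pose at the moment of the call.
- order.sign_off(): hands the job in; it is judged then, once.
The state is a dict: "t": time; "q": joint angles; "qd": joint speeds; "tau": joint torques, N m; "tcp_pos": TCP position; "tool_rot": TCP orientation; "force": force on the tool from outside, world axes, zero at the start; "ft_torque": the same for the moment, N m; "finger_gap": opening from 0.0 (shut) to 1.0 (fully open); "gripper_force": force on a finger pad.
Only numpy, scipy, OpenCV 4.12 (cv2) and the standard library are available. Lean on these libraries where they do the work, as an engineer would, in place of code of your own. Each camera call takes 0.05 s, during which the arm holds its last target. There are 200 camera calls.

## Working session

There is one attempt and no reset: what is moved stays moved. The work goes in short steps, Python scripts to look and compute and a tool call to move; the robot and the scene stay as the last step left them, time stands still between calls to the robot, and variables do not carry over. Pictures are saved under pics/ and viewed, at most 10 in all, crops included, and the job is handed in when it is done.

Besides the shell and the picture viewer there is one more tool, called after "Emit:" as name(argument=value, ...), one argument or row to a line, values as JSON. move_arm: Moves the arm, as the interface text tells. Scaled input: -1 to 1 covers 25 mm each way for a shift and 30 degrees each way for a turn. Its arguments: {"type":"object","properties":{"targets":{"type":"array"},"claw":{"type":"number"},"newtons":{"type":"number"}},"required":["targets"]}

```bash
mkdir -p pics; ls; python3 - <<'E'
from station import sensors,cams
import cv2,json
s=sensors.sense();print(s)
for n in("side","top"):
    cv2.imwrite(f"pics/{n}0.png",cams.snapshot(n)[...,::-1])
    m=cams.camera_model(n);print(n,m)
E
```

```text
pics
{'t': 0.0, 'q': array([ 9.27495649e-01,  5.28469307e-01,  1.43392926e+00,  2.11944174e-05,
        1.18141324e+00, -1.78526365e-01]), 'qd': array([-0.00118919, -0.00028713, -0.00048977, -0.00098966,  0.00066254,
       -0.00021496]), 'tau': array([-5.79322987e-04, -4.42341614e+01, -1.78022736e+01, -3.56398687e-04,
        8.42365116e-03, -2.81868898e-05]), 'tcp_pos': array([0.27967402, 0.55811359, 0.23032313]), 'tool_rot': array([ 2.30304949e-01,  9.73117875e-01, -1.01329629e-03, -4.52200438e-04]), 'force': array([0.13665176, 0.26511787, 0.12962747]), 'ft_torque': array([-0.02025419, -0.00402737,  0.0072319 ]), 'gripper_force': 0.0, 'finger_gap': 0.9973226219556675}
side {'fx': 430.2855891901888, 'fy': 430.2855891901888, 'cx': 259.9368275803271, 'cy': 191.93520407521748, 'extrinsics': array([[ 0.97897654, -0.2039642 , -0.00188314, -0.60879913],
       [-0.14765821, -0.70229229, -0.69640692,  0.1358937 ],
       [ 0.14071957,  0.68204409, -0.71764466,  1.55805694],
       [ 0.        ,  0.        ,  0.        ,  1.        ]])}
top {'fx': 420.59004744437414, 'fy': 420.59004744437414, 'cx': 253.3353198708569, 'cy': 188.47273998337775, 'extrinsics': array([[ 0.02741985, -0.99946771,  0.01767627, -0.02768611],
       [-0.99377354, -0.02916544, -0.10753389,  0.61560291],
       [ 0.10799218, -0.01461765, -0.99404427,  1.1993236 ],
       [ 0.        ,  0.        ,  0.        ,  1.        ]])}
```

View pics/side0.png

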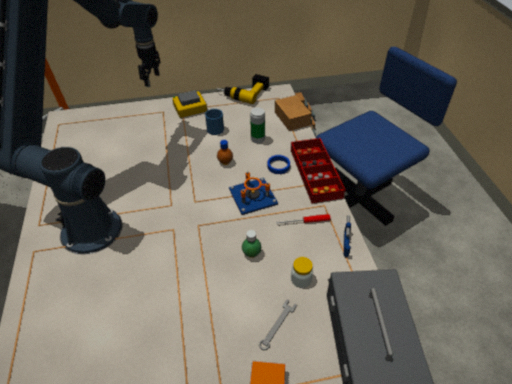

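View pics/top0.png

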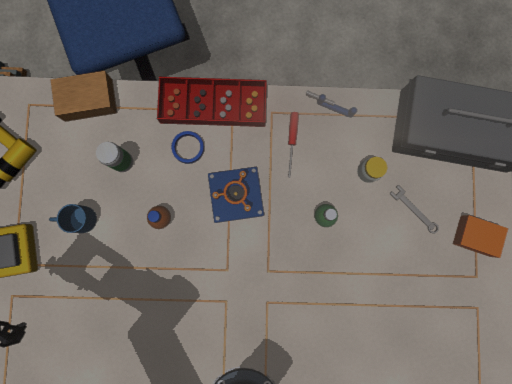

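Amber flask: cap at about (154,216) in top and (224,145) in side. Ring: about (235,192) in top and (256,187) in side. I'll enlarge all four.

```bash
python3 - <<'E'
import cv2,numpy as np
t=cv2.imread("pics/top0.png");s=cv2.imread("pics/side0.png")
def c(i,u,v):
    p=cv2.resize(i[v-18:v+19,u-25:u+25],(400,296),interpolation=cv2.INTER_CUBIC)
    for k in range(0,50,5):
        cv2.line(p,(k*8,0),(k*8,6 if k%10 else 14),(255,255,255),1)
        if k<37: cv2.line(p,(0,k*8),(6 if k%10 else 14,k*8),(255,255,255),1)
    return p
cv2.imwrite("pics/m.png",np.vstack([np.hstack([c(t,156,216),c(t,235,193)]),np.hstack([c(s,225,153),c(s,256,190)])]))
E
```

```text
(no output)
```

View pics/m.png

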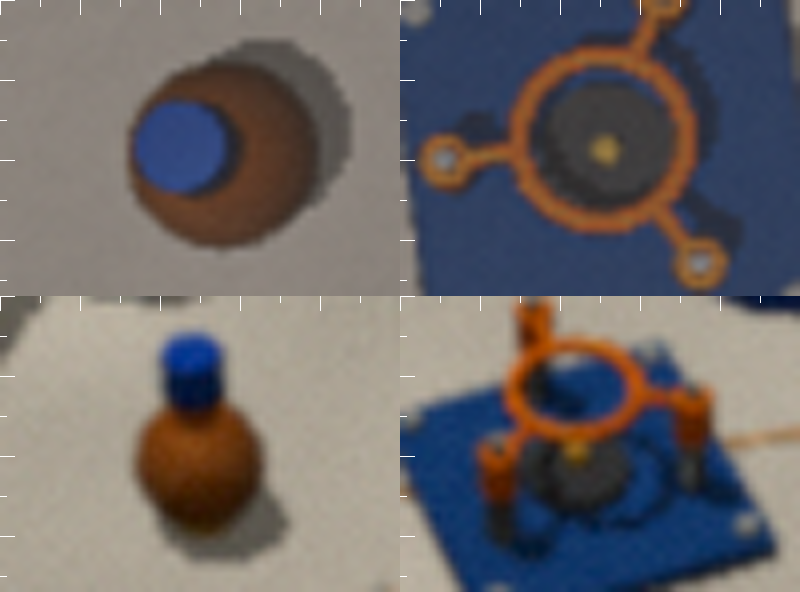

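```bash
cat > h.py <<'E'
import numpy as np
from station import sensors,cams
from scipy.spatial.transform import Rotation as R
def ray(m,uv):
    E=m["extrinsics"];r=E[:3,:3];o=-r.T@E[:3,3]
    return o,r.T@np.array([(uv[0]-m["cx"])/m["fx"],(uv[1]-m["cy"])/m["fy"],1])
def onz(m,uv,z):
    o,d=ray(m,uv);return o+d*(z-o[2])/d[2]
def tri(rs):
    A=0;b=0
    for o,d in rs:
        d=d/np.linalg.norm(d);P=np.eye(3)-np.outer(d,d);A=A+P;b=b+P@o
    return np.linalg.solve(A,b)
E
python3 - <<'E'
from h import *
np.set_printoptions(precision=4,suppress=True)
T=cams.camera_model("top");S=cams.camera_model("side")
for n,a,b,z in(("cap",(153,215.8),(223.4,141.1),.112),("ball",(158.5,216.9),(224.4,155.6),.038),("ring",(235,191.9),(252.6,183.3),.072),("can",(108,152),(258,116),.15),("mug",(72,218),(214,113),.09),("green",(331,214),(251,236),.112)):
    print(n,onz(T,a,z),onz(S,b,z),tri([ray(T,a),ray(S,b)]))
E
```

```text
cap [0.5251 0.261  0.112 ] [0.5267 0.2629 0.112 ] [0.5257 0.2605 0.114 ]
ball [0.5251 0.2614 0.038 ] [0.5257 0.2595 0.038 ] [0.5255 0.2617 0.0361]
ring [0.6007 0.042  0.072 ] [0.6025 0.0417 0.072 ] [0.6016 0.042  0.0717]
can [0.6897 0.3808 0.15  ] [0.6867 0.3489 0.15  ] [0.6954 0.3913 0.1188]
mug [0.5136 0.4876 0.09  ] [0.5172 0.4924 0.09  ] [0.5151 0.4854 0.095 ]
green [ 0.5437 -0.2233  0.112 ] [ 0.5435 -0.2351  0.112 ] [ 0.5447 -0.2257  0.1   ]
```

Two-view heights agree with the given sizes: cap 0.114 (should be 0.112), ring 0.0717 (should be 0.072). That puts the flask at (0.5255, 0.261) and the ring at (0.6015, 0.042). I'm moving above the flask.

Emit:
move_arm(
  targets=[
    {"dx": 0.8,"dy": -1},
    {"dx": 0.8,"dy": -1},
    {"dx": 0.8,"dy": -1},
    {"dx": 0.8,"dy": -1},
    {"dx": 0.8,"dy": -1},
    {"dx": 0.8,"dy": -1},
    {"dx": 0.8,"dy": -1},
    {"dx": 0.8,"dy": -1},
    {"dx": 0.8,"dy": -1},
    {"dx": 0.8,"dy": -1},
  ],
  claw=100,
  newtons=40,
)

```text
schema error: expected keys dx, dy, dz, rx, ry, rz
```

Emit:
move_arm(
  targets=[
    {"dx": 0.5,"dy": -0.5},
    {"dx": 0.5,"dy": -0.5},
    {"dx": 0.5,"dy": -0.5},
    {"dx": 0.3,"dy": -0.4},
    {"dz": -0.4},
    {"dz": -0.4},
    {"dz": -0.2},
    {},
    {},
    {},
  ],
)

```text
schema error: expected keys dx, dy, dz, rx, ry, rz
```

```bash
python3 - <<'E'
from h import *;import cv2
s=sensors.sense();print(s["t"],s["tcp_pos"],s["tool_rot"],s["force"])
m=cams.camera_model("wrist");cv2.imwrite("pics/w1.png",cams.snapshot("wrist")[...,::-1])
E=m["extrinsics"]
for p in((.5255,.261,.112),(.5255,.261,.038)):
    c=E[:3,:3]@p+E[:3,3];print(m["fx"]*c[0]/c[2]+m["cx"],m["fy"]*c[1]/c[2]+m["cy"],c[2])
E
```

```text
0.1 [0.2797023  0.55817787 0.23041351] [ 2.30306935e-01  9.73117526e-01 -9.11615625e-04 -4.05609697e-04] [ 0.15667917 -0.92718482 -0.08471008]
118.74710956312944 482.3821258516125 0.37547072244158713
140.34158458959072 420.9349586748531 0.4461805503390663
```

View pics/w1.png

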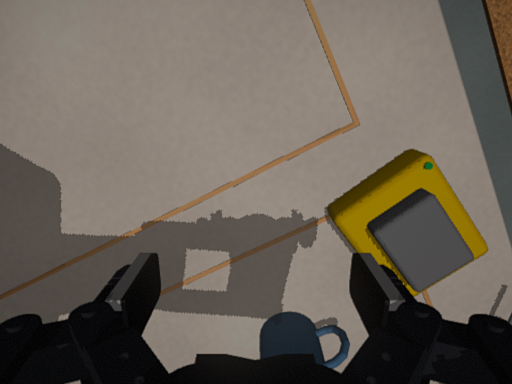

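The move was refused because every row needs all six keys. The picture is still from the start pose: pads at about (150,285) and (360,285), with the mug just below them at (290,340).

Emit:
move_arm(
  targets=[
    {"dx": 0.8,"dy": -1,"dz": 0,"rx": 0,"ry": 0,"rz": 0},
    {"dx": 0.8,"dy": -1,"dz": 0,"rx": 0,"ry": 0,"rz": 0},
    {"dx": 0.8,"dy": -1,"dz": 0,"rx": 0,"ry": 0,"rz": 0},
    {"dx": 0.8,"dy": -1,"dz": 0,"rx": 0,"ry": 0,"rz": 0},
    {"dx": 0.8,"dy": -1,"dz": 0,"rx": 0,"ry": 0,"rz": 0},
    {"dx": 0.8,"dy": -1,"dz": 0,"rx": 0,"ry": 0,"rz": 0},
    {"dx": 0.8,"dy": -1,"dz": 0,"rx": 0,"ry": 0,"rz": 0},
    {"dx": 0.8,"dy": -1,"dz": 0,"rx": 0,"ry": 0,"rz": 0},
    {"dx": 0.8,"dy": -1,"dz": 0,"rx": 0,"ry": 0,"rz": 0},
    {"dx": 0.8,"dy": -1,"dz": 0,"rx": 0,"ry": 0,"rz": 0},
  ],
  claw=100,
  newtons=40,
)

```text
t: 1.4
tcp_pos: [0.4805, 0.3078, 0.231]
tool_rot: [0.23, 0.973, -0.0, -0.0]
force: [0.7, 0.5, -1.3]
finger_gap: 0.998
gripper_force: 0.0
```

Emit:
move_arm(
  targets=[
    {"dx": 0.5,"dy": -0.5,"dz": 0,"rx": 0,"ry": 0,"rz": 0},
    {"dx": 0.5,"dy": -0.5,"dz": 0,"rx": 0,"ry": 0,"rz": 0},
    {"dx": 0.5,"dy": -0.5,"dz": 0,"rx": 0,"ry": 0,"rz": 0},
    {"dx": 0.3,"dy": -0.4,"dz": 0,"rx": 0,"ry": 0,"rz": 0},
    {"dx": 0,"dy": 0,"dz": -0.4,"rx": 0,"ry": 0,"rz": 0},
    {"dx": 0,"dy": 0,"dz": -0.4,"rx": 0,"ry": 0,"rz": 0},
    {"dx": 0,"dy": 0,"dz": -0.4,"rx": 0,"ry": 0,"rz": 0},
    {"dx": 0,"dy": 0,"dz": 0,"rx": 0,"ry": 0,"rz": 0},
    {"dx": 0,"dy": 0,"dz": 0,"rx": 0,"ry": 0,"rz": 0},
    {"dx": 0,"dy": 0,"dz": 0,"rx": 0,"ry": 0,"rz": 0},
  ],
)

```text
t: 2.65
tcp_pos: [0.5254, 0.2614, 0.2017]
tool_rot: [0.23, 0.973, 0.0, 0.0]
force: [-0.1, 0.4, -0.2]
finger_gap: 0.995
gripper_force: 0.0
```

```bash
python3 - <<'E'
from h import *;import cv2
s=sensors.sense();print(s["t"],s["tcp_pos"],s["tool_rot"],s["force"])
m=cams.camera_model("wrist");cv2.imwrite("pics/w2.png",cams.snapshot("wrist")[...,::-1])
print(m)
E=m["extrinsics"]
for p in((.5255,.261,.112),(.5255,.261,.038)):
    c=E[:3,:3]@p+E[:3,3];print(m["fx"]*c[0]/c[2]+m["cx"],m["fy"]*c[1]/c[2]+m["cy"],c[2])
E
```

```text
2.65 [0.52535224 0.26141012 0.20171868] [2.30200237e-01 9.73143172e-01 2.40841120e-04 4.00609174e-04] [-0.12329385  0.3634114  -0.21531549]
{'fx': 325.6310180470631, 'fy': 325.6310180470631, 'cx': 254.67935125363607, 'cy': 195.13433674312537, 'extrinsics': array([[ 0.44839126,  0.89383595,  0.00160339, -0.47103372],
       [ 0.85361034, -0.42874286,  0.29585292, -0.36715342],
       [ 0.26513142, -0.13128919, -0.95523216,  0.24580033],
       [ 0.        ,  0.        ,  0.        ,  1.        ]])}
252.09785924734186 198.67600516830873 0.24387440999042795
252.55513664096472 175.21659825025597 0.31456158970675213
```

View pics/w2.png

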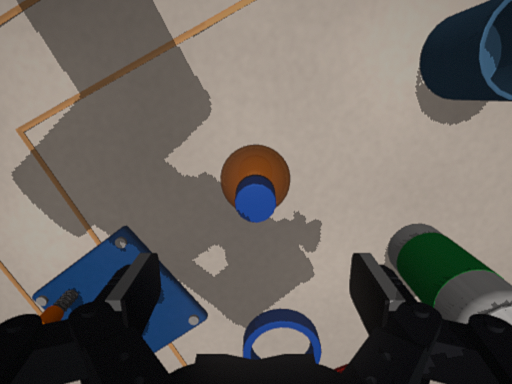

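The cap top is at (255,202), predicted (252,199). That is within 3 mm, so I'm descending with a small correction and then closing.

Emit:
move_arm(
  targets=[
    {"dx": 0.06,"dy": 0.02,"dz": -0.8,"rx": 0,"ry": 0,"rz": 0},
    {"dx": 0,"dy": 0,"dz": -0.8,"rx": 0,"ry": 0,"rz": 0},
    {"dx": 0,"dy": 0,"dz": -0.8,"rx": 0,"ry": 0,"rz": 0},
    {"dx": 0,"dy": 0,"dz": -0.8,"rx": 0,"ry": 0,"rz": 0},
    {"dx": 0,"dy": 0,"dz": -0.8,"rx": 0,"ry": 0,"rz": 0},
    {"dx": 0,"dy": 0,"dz": -0.4,"rx": 0,"ry": 0,"rz": 0},
    {"dx": 0,"dy": 0,"dz": -0.3,"rx": 0,"ry": 0,"rz": 0},
    {"dx": 0,"dy": 0,"dz": -0.24,"rx": 0,"ry": 0,"rz": 0},
    {"dx": 0,"dy": 0,"dz": 0,"rx": 0,"ry": 0,"rz": 0},
    {"dx": 0,"dy": 0,"dz": 0,"rx": 0,"ry": 0,"rz": 0},
  ],
)

```text
t: 3.95
tcp_pos: [0.5269, 0.2618, 0.0782]
tool_rot: [0.23, 0.973, 0.0, 0.0]
force: [-0.5, 0.9, -0.3]
finger_gap: 0.997
gripper_force: 0.0
```

Emit:
move_arm(
  targets=[
    {"dx": 0,"dy": 0,"dz": 0,"rx": 0,"ry": 0,"rz": 0},
    {"dx": 0,"dy": 0,"dz": 0,"rx": 0,"ry": 0,"rz": 0},
    {"dx": 0,"dy": 0,"dz": 0,"rx": 0,"ry": 0,"rz": 0},
    {"dx": 0,"dy": 0,"dz": 0,"rx": 0,"ry": 0,"rz": 0},
    {"dx": 0,"dy": 0,"dz": 0,"rx": 0,"ry": 0,"rz": 0},
    {"dx": 0,"dy": 0,"dz": 0,"rx": 0,"ry": 0,"rz": 0},
    {"dx": 0,"dy": 0,"dz": 0,"rx": 0,"ry": 0,"rz": 0},
    {"dx": 0,"dy": 0,"dz": 0,"rx": 0,"ry": 0,"rz": 0},
    {"dx": 0,"dy": 0,"dz": 0,"rx": 0,"ry": 0,"rz": 0},
    {"dx": 0,"dy": 0,"dz": 0,"rx": 0,"ry": 0,"rz": 0},
  ],
  claw=0,
  newtons=40,
)

```text
t: 5.2
tcp_pos: [0.5267, 0.2617, 0.0781]
tool_rot: [0.23, 0.973, 0.0, 0.0]
force: [-1.0, -0.3, 5.5]
finger_gap: 0.36
gripper_force: 39.5
```

Gripped: the gap is about 31 mm, which matches the cap. I'm lifting and carrying it over the ring.

Emit:
move_arm(
  targets=[
    {"dx": 0,"dy": 0,"dz": 0.4,"rx": 0,"ry": 0,"rz": 0},
    {"dx": 0,"dy": 0,"dz": 0.6,"rx": 0,"ry": 0,"rz": 0},
    {"dx": 0,"dy": 0,"dz": 0.8,"rx": 0,"ry": 0,"rz": 0},
    {"dx": 0,"dy": 0,"dz": 0.8,"rx": 0,"ry": 0,"rz": 0},
    {"dx": 0,"dy": 0,"dz": 0.8,"rx": 0,"ry": 0,"rz": 0},
    {"dx": 0,"dy": 0,"dz": 0.6,"rx": 0,"ry": 0,"rz": 0},
    {"dx": 0,"dy": 0,"dz": 0.4,"rx": 0,"ry": 0,"rz": 0},
    {"dx": 0,"dy": -0.2,"dz": 0.2,"rx": 0,"ry": 0,"rz": 0},
    {"dx": 0.1,"dy": -0.4,"dz": 0.1,"rx": 0,"ry": 0,"rz": 0},
    {"dx": 0.2,"dy": -0.6,"dz": 0,"rx": 0,"ry": 0,"rz": 0},
  ],
)

```text
t: 6.45
tcp_pos: [0.534, 0.2308, 0.195]
tool_rot: [0.23, 0.973, -0.0, -0.0]
force: [-0.5, -0.1, -3.3]
finger_gap: 0.358
gripper_force: 39.9
```

Emit:
move_arm(
  targets=[
    {"dx": 0.35,"dy": -1,"dz": 0,"rx": 0,"ry": 0,"rz": 0},
    {"dx": 0.35,"dy": -1,"dz": 0,"rx": 0,"ry": 0,"rz": 0},
    {"dx": 0.4,"dy": -1,"dz": 0,"rx": 0,"ry": 0,"rz": 0},
    {"dx": 0.4,"dy": -1,"dz": 0,"rx": 0,"ry": 0,"rz": 0},
    {"dx": 0.4,"dy": -1,"dz": 0,"rx": 0,"ry": 0,"rz": 0},
    {"dx": 0.3,"dy": -1,"dz": 0,"rx": 0,"ry": 0,"rz": 0},
    {"dx": 0.3,"dy": -0.8,"dz": 0,"rx": 0,"ry": 0,"rz": 0},
    {"dx": 0.2,"dy": -0.5,"dz": 0,"rx": 0,"ry": 0,"rz": 0},
    {"dx": 0,"dy": -0.28,"dz": 0,"rx": 0,"ry": 0,"rz": 0},
    {"dx": 0,"dy": 0,"dz": 0,"rx": 0,"ry": 0,"rz": 0},
  ],
)

```text
t: 7.7
tcp_pos: [0.6012, 0.0422, 0.1952]
tool_rot: [0.23, 0.973, 0.0, -0.0]
force: [0.2, 0.3, -2.7]
finger_gap: 0.361
gripper_force: 40.0
```

```bash
python3 - <<'E'
from h import *;import cv2
s=sensors.sense();print(s["t"],s["tcp_pos"],s["force"],s["finger_gap"])
w=cams.snapshot("side")[...,::-1];t=cams.snapshot("top")[...,::-1]
def c(i,u,v):return cv2.resize(i[v-48:v+48,u-32:u+32],(400,600),interpolation=cv2.INTER_CUBIC)
cv2.imwrite("pics/m3.png",np.hstack([c(w,252,165),c(t,235,192)]))
E
```

```text
7.7 [0.60123139 0.04217667 0.1951752 ] [ 0.15783052  0.27904349 -2.71453316] 0.3610922060171291
```

View pics/m3.png

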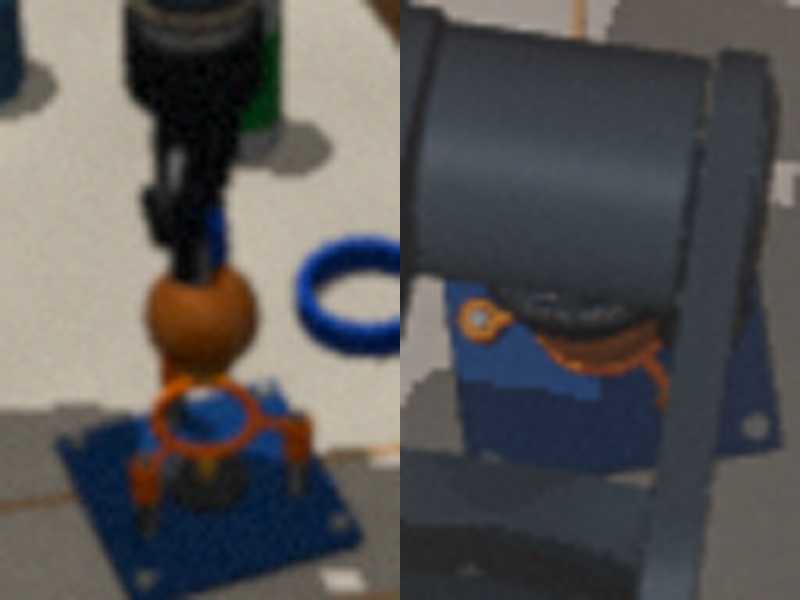

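The ball centre in the side view is at about (252.0,167.7). The ring is at (252.6,183.2).

```bash
python3 - <<'E'
from h import *
S=cams.camera_model("side")
print(onz(S,(252,167.7),.1551),onz(S,(252.6,183.2),.072))
E
```

```text
[0.60080348 0.03828325 0.1551    ] [0.60259531 0.04223539 0.072     ]
```

The residual is 1–2 mm and the foot clearance is 8 mm. I'm nudging +1 mm in x and y and lowering to just above the seat.

Emit:
move_arm(
  targets=[
    {"dx": 0.04,"dy": 0.04,"dz": -0.2,"rx": 0,"ry": 0,"rz": 0},
    {"dx": 0,"dy": 0,"dz": -0.3,"rx": 0,"ry": 0,"rz": 0},
    {"dx": 0,"dy": 0,"dz": -0.3,"rx": 0,"ry": 0,"rz": 0},
    {"dx": 0,"dy": 0,"dz": -0.3,"rx": 0,"ry": 0,"rz": 0},
    {"dx": 0,"dy": 0,"dz": -0.3,"rx": 0,"ry": 0,"rz": 0},
    {"dx": 0,"dy": 0,"dz": -0.3,"rx": 0,"ry": 0,"rz": 0},
    {"dx": 0,"dy": 0,"dz": -0.2,"rx": 0,"ry": 0,"rz": 0},
    {"dx": 0,"dy": 0,"dz": -0.2,"rx": 0,"ry": 0,"rz": 0},
    {"dx": 0,"dy": 0,"dz": -0.06,"rx": 0,"ry": 0,"rz": 0},
    {"dx": 0,"dy": 0,"dz": 0,"rx": 0,"ry": 0,"rz": 0},
  ],
)

```text
t: 9.05
tcp_pos: [0.6027, 0.0432, 0.1413]
tool_rot: [0.23, 0.973, -0.0, 0.0]
force: [0.0, 0.6, -4.6]
finger_gap: 0.363
gripper_force: 40.0
```

Emit:
move_arm(
  targets=[
    {"dx": 0,"dy": 0,"dz": -0.04,"rx": 0,"ry": 0,"rz": 0},
    {"dx": 0,"dy": 0,"dz": -0.04,"rx": 0,"ry": 0,"rz": 0},
    {"dx": 0,"dy": 0,"dz": -0.04,"rx": 0,"ry": 0,"rz": 0},
    {"dx": 0,"dy": 0,"dz": 0,"rx": 0,"ry": 0,"rz": 0},
    {"dx": 0,"dy": 0,"dz": 0,"rx": 0,"ry": 0,"rz": 0},
    {"dx": 0,"dy": 0,"dz": 0,"rx": 0,"ry": 0,"rz": 0},
    {"dx": 0,"dy": 0,"dz": 0,"rx": 0,"ry": 0,"rz": 0},
    {"dx": 0,"dy": 0,"dz": 0,"rx": 0,"ry": 0,"rz": 0},
    {"dx": 0,"dy": 0,"dz": 0,"rx": 0,"ry": 0,"rz": 0},
    {"dx": 0,"dy": 0,"dz": 0,"rx": 0,"ry": 0,"rz": 0},
  ],
)

```text
t: 10.3
tcp_pos: [0.6026, 0.0432, 0.1383]
tool_rot: [0.23, 0.973, 0.0, 0.0]
force: [0.2, 0.2, -2.9]
finger_gap: 0.365
gripper_force: 40.0
```

Still carrying the weight, so not yet in contact. Going 2 mm lower.

Emit:
move_arm(
  targets=[
    {"dx": 0,"dy": 0,"dz": -0.04,"rx": 0,"ry": 0,"rz": 0},
    {"dx": 0,"dy": 0,"dz": -0.04,"rx": 0,"ry": 0,"rz": 0},
    {"dx": 0,"dy": 0,"dz": 0,"rx": 0,"ry": 0,"rz": 0},
    {"dx": 0,"dy": 0,"dz": 0,"rx": 0,"ry": 0,"rz": 0},
    {"dx": 0,"dy": 0,"dz": 0,"rx": 0,"ry": 0,"rz": 0},
    {"dx": 0,"dy": 0,"dz": 0,"rx": 0,"ry": 0,"rz": 0},
    {"dx": 0,"dy": 0,"dz": 0,"rx": 0,"ry": 0,"rz": 0},
    {"dx": 0,"dy": 0,"dz": 0,"rx": 0,"ry": 0,"rz": 0},
    {"dx": 0,"dy": 0,"dz": 0,"rx": 0,"ry": 0,"rz": 0},
    {"dx": 0,"dy": 0,"dz": 0,"rx": 0,"ry": 0,"rz": 0},
  ],
)

```text
t: 11.55
tcp_pos: [0.6026, 0.0431, 0.1364]
tool_rot: [0.23, 0.973, -0.0, 0.0]
force: [-2.3, -2.0, 1.8]
finger_gap: 0.361
gripper_force: 40.4
```

```bash
python3 - <<'E'
from h import *
print(sensors.sense()["force"],sensors.sense()["tcp_pos"])
E
```

```text
[-2.31975345 -1.97289202  1.84257712] [0.602576   0.04309927 0.13641611]
```

Contact: force z went from −3 to +1.8 N, at the expected height. The sideways force points to −x−y, so my +1 mm nudge was slightly wrong. I'll undo it and let go.

Emit:
move_arm(
  targets=[
    {"dx": -0.04,"dy": -0.04,"dz": 0,"rx": 0,"ry": 0,"rz": 0},
    {"dx": 0,"dy": 0,"dz": 0,"rx": 0,"ry": 0,"rz": 0},
    {"dx": 0,"dy": 0,"dz": 0,"rx": 0,"ry": 0,"rz": 0},
    {"dx": 0,"dy": 0,"dz": 0,"rx": 0,"ry": 0,"rz": 0},
    {"dx": 0,"dy": 0,"dz": 0,"rx": 0,"ry": 0,"rz": 0},
    {"dx": 0,"dy": 0,"dz": 0,"rx": 0,"ry": 0,"rz": 0},
    {"dx": 0,"dy": 0,"dz": 0,"rx": 0,"ry": 0,"rz": 0},
    {"dx": 0,"dy": 0,"dz": 0,"rx": 0,"ry": 0,"rz": 0},
    {"dx": 0,"dy": 0,"dz": 0,"rx": 0,"ry": 0,"rz": 0},
    {"dx": 0,"dy": 0,"dz": 0,"rx": 0,"ry": 0,"rz": 0},
  ],
)

```text
t: 12.8
tcp_pos: [0.6018, 0.0423, 0.1364]
tool_rot: [0.23, 0.973, 0.0, 0.0]
force: [1.6, 3.1, -2.3]
finger_gap: 0.365
gripper_force: 40.1
```

Emit:
move_arm(
  targets=[
    {"dx": 0,"dy": 0,"dz": 0,"rx": 0,"ry": 0,"rz": 0},
    {"dx": 0,"dy": 0,"dz": 0,"rx": 0,"ry": 0,"rz": 0},
    {"dx": 0,"dy": 0,"dz": 0,"rx": 0,"ry": 0,"rz": 0},
    {"dx": 0,"dy": 0,"dz": 0,"rx": 0,"ry": 0,"rz": 0},
    {"dx": 0,"dy": 0,"dz": 0,"rx": 0,"ry": 0,"rz": 0},
    {"dx": 0,"dy": 0,"dz": 0,"rx": 0,"ry": 0,"rz": 0},
    {"dx": 0,"dy": 0,"dz": 0,"rx": 0,"ry": 0,"rz": 0},
    {"dx": 0,"dy": 0,"dz": 0,"rx": 0,"ry": 0,"rz": 0},
    {"dx": 0,"dy": 0,"dz": 0,"rx": 0,"ry": 0,"rz": 0},
    {"dx": 0,"dy": 0,"dz": 0,"rx": 0,"ry": 0,"rz": 0},
  ],
  claw=85,
)

```text
t: 14.05
tcp_pos: [0.6016, 0.0422, 0.1363]
tool_rot: [0.23, 0.973, -0.0, 0.0]
force: [-0.7, 0.4, 0.4]
finger_gap: 0.848
gripper_force: 0.0
```

```bash
python3 - <<'E'
from h import *;import cv2
s=sensors.sense();print(s["t"],s["tcp_pos"],s["force"],s["finger_gap"])
w=cams.snapshot("side")[...,::-1];t=cams.snapshot("wrist")[...,::-1]
a=cv2.resize(w[117:213,220:284],(400,600),interpolation=cv2.INTER_CUBIC)
cv2.imwrite("pics/m4.png",np.hstack([a,cv2.resize(t[:,128:384],(400,600))]))
E
```

```text
14.05 [0.60160948 0.04219853 0.13632791] [-0.68305137  0.44747218  0.40667269] 0.8476488171241982
```

View pics/m4.png

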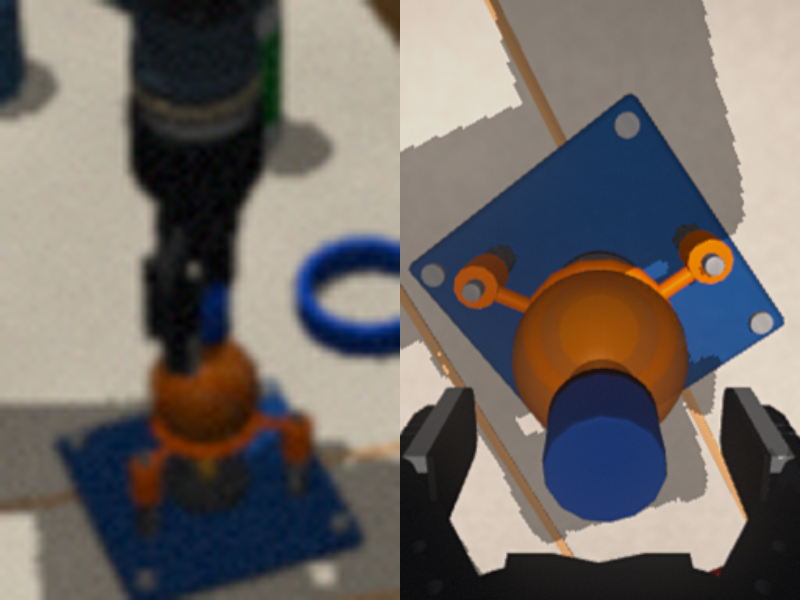

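The flask stands upright and centred in the raised ring, with the fingers clear of the cap on both sides: pads at about (440,430) and (755,430), cap at (605,465). It has been free for well over 0.3 s. I'll re-grip the cap and press down slowly.

Emit:
move_arm(
  targets=[
    {"dx": 0,"dy": 0,"dz": 0,"rx": 0,"ry": 0,"rz": 0},
    {"dx": 0,"dy": 0,"dz": 0,"rx": 0,"ry": 0,"rz": 0},
    {"dx": 0,"dy": 0,"dz": 0,"rx": 0,"ry": 0,"rz": 0},
    {"dx": 0,"dy": 0,"dz": 0,"rx": 0,"ry": 0,"rz": 0},
    {"dx": 0,"dy": 0,"dz": 0,"rx": 0,"ry": 0,"rz": 0},
    {"dx": 0,"dy": 0,"dz": 0,"rx": 0,"ry": 0,"rz": 0},
    {"dx": 0,"dy": 0,"dz": 0,"rx": 0,"ry": 0,"rz": 0},
    {"dx": 0,"dy": 0,"dz": 0,"rx": 0,"ry": 0,"rz": 0},
    {"dx": 0,"dy": 0,"dz": 0,"rx": 0,"ry": 0,"rz": 0},
    {"dx": 0,"dy": 0,"dz": 0,"rx": 0,"ry": 0,"rz": 0},
  ],
  claw=0,
  newtons=60,
)

```text
t: 15.4
tcp_pos: [0.6018, 0.0423, 0.1364]
tool_rot: [0.23, 0.973, 0.0, 0.0]
force: [1.1, 3.1, 0.8]
finger_gap: 0.361
gripper_force: 59.2
```

Emit:
move_arm(
  targets=[
    {"dx": 0,"dy": 0,"dz": -0.06,"rx": 0,"ry": 0,"rz": 0},
    {"dx": 0,"dy": 0,"dz": -0.06,"rx": 0,"ry": 0,"rz": 0},
    {"dx": 0,"dy": 0,"dz": -0.06,"rx": 0,"ry": 0,"rz": 0},
    {"dx": 0,"dy": 0,"dz": -0.06,"rx": 0,"ry": 0,"rz": 0},
    {"dx": 0,"dy": 0,"dz": -0.06,"rx": 0,"ry": 0,"rz": 0},
    {"dx": 0,"dy": 0,"dz": -0.06,"rx": 0,"ry": 0,"rz": 0},
    {"dx": 0,"dy": 0,"dz": -0.06,"rx": 0,"ry": 0,"rz": 0},
    {"dx": 0,"dy": 0,"dz": -0.06,"rx": 0,"ry": 0,"rz": 0},
    {"dx": 0,"dy": 0,"dz": 0,"rx": 0,"ry": 0,"rz": 0},
    {"dx": 0,"dy": 0,"dz": 0,"rx": 0,"ry": 0,"rz": 0},
  ],
)

```text
t: 16.65
tcp_pos: [0.6019, 0.0423, 0.1248]
tool_rot: [0.23, 0.973, 0.0, 0.0]
force: [1.4, 3.8, 6.7]
finger_gap: 0.359
gripper_force: 59.5
```

Emit:
move_arm(
  targets=[
    {"dx": 0,"dy": 0,"dz": -0.04,"rx": 0,"ry": 0,"rz": 0},
    {"dx": 0,"dy": 0,"dz": -0.04,"rx": 0,"ry": 0,"rz": 0},
    {"dx": 0,"dy": 0,"dz": -0.04,"rx": 0,"ry": 0,"rz": 0},
    {"dx": 0,"dy": 0,"dz": -0.04,"rx": 0,"ry": 0,"rz": 0},
    {"dx": 0,"dy": 0,"dz": -0.04,"rx": 0,"ry": 0,"rz": 0},
    {"dx": 0,"dy": 0,"dz": -0.04,"rx": 0,"ry": 0,"rz": 0},
    {"dx": 0,"dy": 0,"dz": 0,"rx": 0,"ry": 0,"rz": 0},
    {"dx": 0,"dy": 0,"dz": 0,"rx": 0,"ry": 0,"rz": 0},
    {"dx": 0,"dy": 0,"dz": 0,"rx": 0,"ry": 0,"rz": 0},
    {"dx": 0,"dy": 0,"dz": 0,"rx": 0,"ry": 0,"rz": 0},
  ],
)

```text
t: 17.9
tcp_pos: [0.6019, 0.0423, 0.1192]
tool_rot: [0.23, 0.973, 0.0, 0.001]
force: [0.4, 4.0, 7.6]
finger_gap: 0.359
gripper_force: 59.6
```

Emit:
move_arm(
  targets=[
    {"dx": 0,"dy": 0,"dz": -0.03,"rx": 0,"ry": 0,"rz": 0},
    {"dx": 0,"dy": 0,"dz": 0,"rx": 0,"ry": 0,"rz": 0},
    {"dx": 0,"dy": 0,"dz": -0.03,"rx": 0,"ry": 0,"rz": 0},
    {"dx": 0,"dy": 0,"dz": 0,"rx": 0,"ry": 0,"rz": 0},
    {"dx": 0,"dy": 0,"dz": 0,"rx": 0,"ry": 0,"rz": 0},
    {"dx": 0,"dy": 0,"dz": 0,"rx": 0,"ry": 0,"rz": 0},
    {"dx": 0,"dy": 0,"dz": 0,"rx": 0,"ry": 0,"rz": 0},
    {"dx": 0,"dy": 0,"dz": 0,"rx": 0,"ry": 0,"rz": 0},
    {"dx": 0,"dy": 0,"dz": 0,"rx": 0,"ry": 0,"rz": 0},
    {"dx": 0,"dy": 0,"dz": 0,"rx": 0,"ry": 0,"rz": 0},
  ],
)

```text
t: 19.15
tcp_pos: [0.602, 0.0423, 0.1182]
tool_rot: [0.23, 0.973, 0.0, 0.001]
force: [-0.9, 3.1, 11.2]
finger_gap: 0.358
gripper_force: 60.5
```

```bash
python3 - <<'E'
from h import *;import cv2
s=sensors.sense();print(s["t"],s["tcp_pos"],s["force"],s["finger_gap"])
w=cams.snapshot("side")[...,::-1];t=cams.snapshot("wrist")[...,::-1]
a=cv2.resize(w[117:213,220:284],(400,600),interpolation=cv2.INTER_CUBIC)
cv2.imwrite("pics/m5.png",np.hstack([a,cv2.resize(t[:,128:384],(400,600))]))
E
```

```text
19.15 [0.60200089 0.04226856 0.11820282] [-0.8799834   3.07335108 11.23505616] 0.35772213425790383
```

View pics/m5.png

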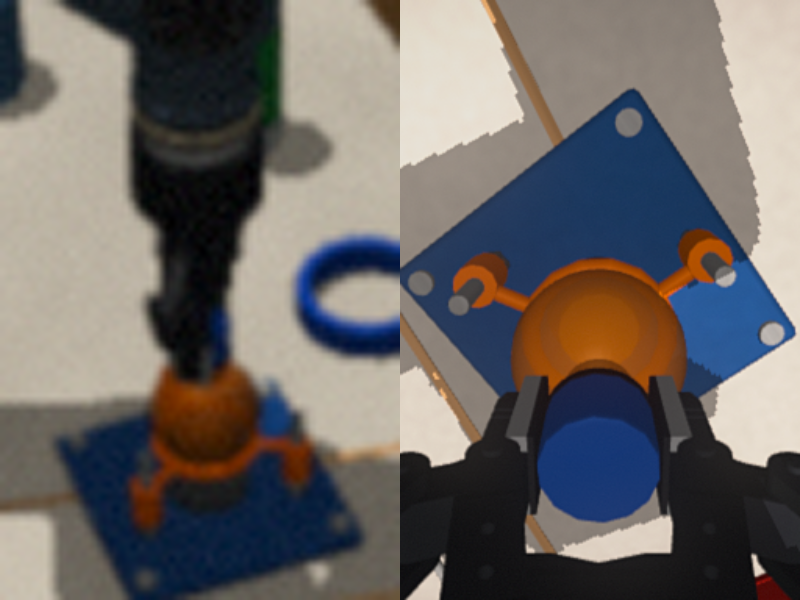

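The ring is down with the guide posts sticking out above its collars, at (460,300) and (725,270). The flask is upright and the gripped cap hasn't slipped. The force reads 11 N. I'll add one small extra push to be sure of the stop.

Emit:
move_arm(
  targets=[
    {"dx": 0,"dy": 0,"dz": -0.03,"rx": 0,"ry": 0,"rz": 0},
    {"dx": 0,"dy": 0,"dz": 0,"rx": 0,"ry": 0,"rz": 0},
    {"dx": 0,"dy": 0,"dz": 0,"rx": 0,"ry": 0,"rz": 0},
    {"dx": 0,"dy": 0,"dz": 0,"rx": 0,"ry": 0,"rz": 0},
    {"dx": 0,"dy": 0,"dz": 0,"rx": 0,"ry": 0,"rz": 0},
    {"dx": 0,"dy": 0,"dz": 0,"rx": 0,"ry": 0,"rz": 0},
    {"dx": 0,"dy": 0,"dz": 0,"rx": 0,"ry": 0,"rz": 0},
    {"dx": 0,"dy": 0,"dz": 0,"rx": 0,"ry": 0,"rz": 0},
    {"dx": 0,"dy": 0,"dz": 0,"rx": 0,"ry": 0,"rz": 0},
    {"dx": 0,"dy": 0,"dz": 0,"rx": 0,"ry": 0,"rz": 0},
  ],
)

```text
t: 20.5
tcp_pos: [0.6021, 0.0423, 0.1181]
tool_rot: [0.23, 0.973, 0.0, 0.001]
force: [-1.4, 4.3, 14.6]
finger_gap: 0.355
gripper_force: 60.8
```

The tool moved only 0.1 mm while the force rose to 14.6 N, so the ring is on its stop. Handing in.

```bash
python3 -c "
from station import order
print(order.sign_off())"
```

```text
the job is handed in; nothing more can be done
None
```

The amber flask stood by itself in the raised ring and is now pressed down and held with the ring on its stop at about 15 N; the job is handed in, but sign-off returned no verdict.

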